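# Release the hidden hatch latch with a pin

### The job

The hatch on top of the grey test set is held shut by a spring latch hidden inside. Take the thin release pin from the rack, put it down through the slot in the top of the case and feel along the slot, gently, for the hole with the latch button; press the button down until the hatch springs up (never lean on the case or its latch with more than about 30 N). Then stand the pin in the free hole of the rack again, fully home and upright, and let go, leaving the hatch open and the thick drift and the other things on the bench where they are.

Things in the scene. Friction and masses are not known exactly. Their poses are not given: they have to be found in the camera images.
- case: fixed grey sheet-metal test set, 130 (x) x 150 (y) x 60 (z) mm; origin at the middle of its underside on the bench, x from its front panel to the rear, y along its width, z up. The front 46 mm of its top is a fixed strip with the slot; the rest is the hatch. It does not yield.
- slot (a point): middle of the access slot, level with the case's top face (60 mm above the bench), axes as the case. Slot 36 mm long along the case's y, 9 mm wide along its x, through 3 mm sheet. Inside, 16 mm below the top face, a level rigid steel plate stops the pin; at an unknown place up to 12 mm either way from the middle along y (it differs each time) it has a hole 10 x 10 mm, in line with the slot.
- slot_end (a point): the +y end of the slot, 18 mm from its middle, level with the top face. About the hidden latch: the button's top lies under the plate's hole, 5 mm below the plate's upper face, and fills it. It is sprung: starts to move at 4 N, frees the hatch after 5 to 7 mm at 8 to 9 N, stops dead after 10 mm at 11 N. It springs back when let go; the hatch stays open.
- hatch (a joint): angle of the hatch, an aluminium plate 78 x 142 mm hinged along the case's rear edge: 0 shut and latched, about 0.42 when it has sprung open by itself (its front edge, 24 mm behind the middle of the slot, then stands about 32 mm higher). It cannot be pulled up while latched.
- pin: loose thin release pin, 102 mm long, about 60 g: steel rod 5 mm thick and 50 mm long with a round tip, then a collar 22 mm wide and 4 mm thick, then a plain round grip 14 mm wide and 48 mm long. Origin at the tip of the rod, z along the pin towards the grip (up as it stands in the rack); collar from z = 50 to 54 mm, grip from 54 to 102 mm. Starts hanging by its collar in one of the two holes of the rack.
- drift: loose thick drift: rod 12 mm thick (too thick for the slot) and 50 mm long, short grip 22 mm wide and 22 mm high with its collar; stands in the other hole of the rack and stays there. Origin at the tip of its rod, z up to the grip.
- rack: fixed rack of bent steel sheet, 50 (x) x 170 (y, over its feet) x 58 (z) mm, open in front and behind; origin at the middle of its underside, x from front to back, y along its length, z up. Behind it a spot lamp hangs over the bench from a frame (lamp 70 mm wide at world x 0.69, y -0.245, lower end 0.52 m up; frame above 0.6 m): carry the pin low, just clear of things.
- rack_left (a point): middle of the rack's hole on its +y side, 14 mm wide, at the level of the rack's top face (58 mm above the bench); the plate is 3 mm thick and open below. A pin that is home hangs by its collar on the plate, its tip 8 mm above the bench. The holes are 64 mm apart.
- rack_right (a point): middle of the rack's other hole, on its -y side, alike
- loupe: bystander: black eye loupe, 35 mm wide, 36 mm high, between case and rack; origin at the middle of its underside
- marker: bystander: marker pen, 138 x 20 x 18 mm, lying; origin at the middle of its underside, x along it
- ink_tin: bystander: round tin of polishing paste, 64 mm wide, 26 mm high; origin at the middle of its underside

How it is judged:
By the outcome, as a careful person would: the job done as asked, in the order asked, and still so for the second after the job is handed in, with the robot touching nothing.
It also fails if it takes over 64 s, if anything falls off the work surface, if the arm or the gripper's body presses on something with over 40 N, if the wrist force passes 120 N, or if a joint passes its speed limit or range.

### The arm

A 6-joint arm with a two-finger parallel gripper is mounted at the origin on a cart in front of the work surface, level with it; the furniture and walls round the work are solid. World frame = base frame: x ahead of the robot, y to its left, z up, the work surface at z = 0. Lengths are in mm, angles in rad, forces in N, time in s.
With the tool pointing down it reaches from about 425 to 950 mm from the base axis. Payload 14.7 kg.
Tool frame: the origin (TCP) lies on the centre line of the jaws, within the pads' length; the fingertips stand 17 mm ahead of it and the grasp point (between the pads) lies 2 mm behind it (bot.tcp_to_tips is the z of the fingertips in the tool frame, in mm); z points along the fingers, y is the line along which they close (so a half turn about z gives the same grasp; the last joint's range is limited). The gripper opens to 85 mm and grips with 20 to 120 N. Pads are 22 mm wide; open, the fingers measure 114 mm over their backs; the gripper's body (76 mm by 85 mm) begins 54 mm behind the grasp point. The pads swing forward as they close: fully open they stand 13 mm farther back than shut.
Start: joints at [-1.324, 0.48, 1.596, -0, 1.065, -0.047], TCP at [188.251, -622.136, 211.697] pointing down, gripper open.
Joint ranges: [-2.75, 2.75], [-0.82, 2.05], [0.23, 2.67], [-1.56, 4.7], [0.09, 2.69], [-2.92, 2.92]. Speed limits (rad/s): [1.89, 1.89, 2.39, 3.01, 3.01, 3.01].

### API

Orientations are given as a 3x3 rotation matrix whose columns are the frame's x, y, z axes.
In Python, from station import bot gives the robot as it stands.
- The arm moves only by the shell command python3 -m handwheel 'ROWS' [FORCE]. ROWS is JSON, a list of rows, each a list of 3 entries, a list of its own where there are three numbers: the shift along the world's x, y, z in mm, then the turn, a rotation vector about the world's x, y, z in rad, then the closure in counts, from 0 (fully open) to 255 (shut). In form: [[[x, y, z], [wx, wy, wz], grip], ...]. A call has 1 to 10 rows; each row is the pose to reach, as a shift and turn from the pose commanded when the call began; what a row does not reach only later rows make up. A row lasts 1/12 s, in which the tool goes at most 41.7 mm and 7.16 degrees, less where a joint would pass 70% of its speed; a pose out of reach is approached as far as the arm can. A call with a gripper value outside its range is refused whole. The fingers move at their own pace and stop on an object; FORCE is the grip in N (left out, the last holds). Time passes only in rows, so rows that repeat a pose let the fingers close. It gives the time, the measured TCP pose, the force, the opening and the grip force at its end, in the units of the state.
- bot.state(): the state, without advancing time (a new reading comes with each control period).
- bot.capture(name): name is "side" or "top" or "wrist"; returns a dict with "image" (480x640x3 uint8, blue, green, red), "depth" (480x640 float32, mm along the optical axis (not along the pixel's ray), 0 where there is no reading), "vfov" (degrees; the focal length in pixels is half the picture's height over the tangent of half this angle, whatever the lens; pixels are square), "cx", "cy" (the principal point, pixels), "rvec" (rotation vector, rad) and "tvec" (3), from world to camera coordinates, as OpenCV has them. Camera axes: x right, y down, z forward; pixel columns grow to the right and rows downward; lengths in mm; the calibration is good to about 2 mm. The wrist camera is an equidistant fisheye: a pixel r from the principal point sees the ray r / f radians off the axis. A picture is of the moment at which its call begins.
- bot.close_job(): hands the job in; it is judged then, once.
The state is a dict: "time": time; "qpos": joint angles; "joint_vel": joint speeds; "tau": joint torques, N m; "tool_pos": TCP position; "tcp_rot": TCP orientation; "contact_force": force on the tool from outside, world axes, zero at the start; "wrist_torque": the same for the moment, N m; "grip_width": finger opening in mm; "grasp_force": force on a finger pad.
Only numpy, scipy, OpenCV 4.12 (cv2) and the standard library are available. Lean on these libraries where they do the work, as an engineer would, in place of code of your own. Each camera call takes 0.05 s, during which the arm holds its last target. There are 200 camera calls.

## Working session

There is one attempt and no reset: what is moved stays moved. The work goes in short steps, Python scripts to look and compute and a shell command to move; the robot and the scene stay as the last step left them, time stands still between calls to the robot, and variables do not carry over. Pictures are saved under pics/ and viewed, at most 10 in all, crops included, and the job is handed in when it is done.

```bash
mkdir -p pics; cat > h.py <<'E'
import numpy as np, cv2, pickle
from station import bot
def cap(n,fn=None):
    c=bot.capture(n); c['name']=n
    if fn: cv2.imwrite('pics/%s.png'%fn,c['image']); pickle.dump(c,open('pics/%s.pkl'%fn,'wb'))
    return c
def load(fn): return pickle.load(open('pics/%s.pkl'%fn,'rb'))
def foc(c): return 240/np.tan(np.radians(c['vfov'])/2)
def ray(c,u,v):
    f=foc(c); x=(u-c['cx'])/f; y=(v-c['cy'])/f
    if c['name']=='wrist':
        r=np.hypot(x,y); s=np.sin(r)/r if r>1e-9 else 1; d=np.array([x*s,y*s,np.cos(r)])
    else: d=np.array([x,y,1.])
    R=cv2.Rodrigues(np.array(c['rvec'],float))[0]; t=np.array(c['tvec'],float).ravel()
    return -R.T@t, R.T@d, d
def dep(c,u,v):
    o,w,d=ray(c,u,v); z=c['depth'][int(round(v)),int(round(u))]
    return o+w*z/d[2]
def plane(c,u,v,z):
    o,w,d=ray(c,u,v); return o+w*(z-o[2])/w[2]
def tri(*obs):
    A=0;b=0
    for c,u,v in obs:
        o,w,d=ray(c,u,v); w=w/np.linalg.norm(w); P=np.eye(3)-np.outer(w,w); A=A+P; b=b+P@o
    return np.linalg.solve(A,b)
def proj(c,p):
    R=cv2.Rodrigues(np.array(c['rvec'],float))[0]; q=R@np.array(p,float)+np.array(c['tvec'],float).ravel(); f=foc(c)
    if c['name']=='wrist':
        r=np.hypot(q[0],q[1]); th=np.arctan2(r,q[2]); s=th/r
        return np.array([c['cx']+f*q[0]*s,c['cy']+f*q[1]*s])
    return np.array([c['cx']+f*q[0]/q[2],c['cy']+f*q[1]/q[2]])
E
python3 - <<'E'
from h import *
for n in ('top','side','wrist'):
    c=cap(n,n+'0'); print(n,c['vfov'],c['cx'],c['cy'],ray(c,320,240)[:2])
a=np.hstack([cv2.imread('pics/top0.png')[:, :],cv2.imread('pics/side0.png')])
s=bot.state(); print(s['time'],s['tool_pos'],s['tcp_rot'],s['grip_width'])
E
```

```text
top 42.92402937360555 319.236955963195 246.80575845768826 (array([ 526.90815885,   21.27340961, 1648.3914592 ]), array([ 0.06486866,  0.00238586, -0.99795402]))
side 49.56304524965516 319.4073957303701 241.977067010162 (array([ 410.15292161, -810.22999534,  848.84400436]), array([ 0.17627203,  0.72697494, -0.6636651 ]))
wrist 65.70646984690485 320.1277624127235 235.5764691462982 (array([ 258.93159348, -599.96702204,  373.13419755]), array([-0.28832137, -0.08558667, -0.95370106]))
0.15 [ 188.16200388 -621.84336557  211.2175962 ] [[ 9.57157972e-01  2.89566174e-01 -2.17364534e-04]
 [ 2.89566252e-01 -9.57157568e-01  8.81123739e-04]
 [ 4.70915213e-05 -9.06316045e-04 -9.99999588e-01]] 85.13694679679529
```

View pics/top0.png

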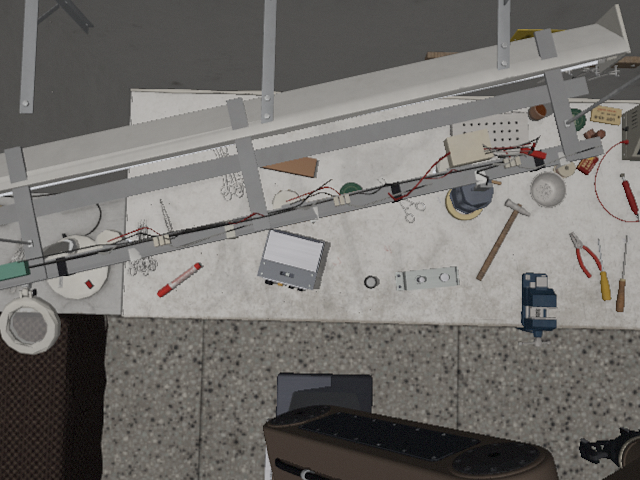

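View pics/side0.png

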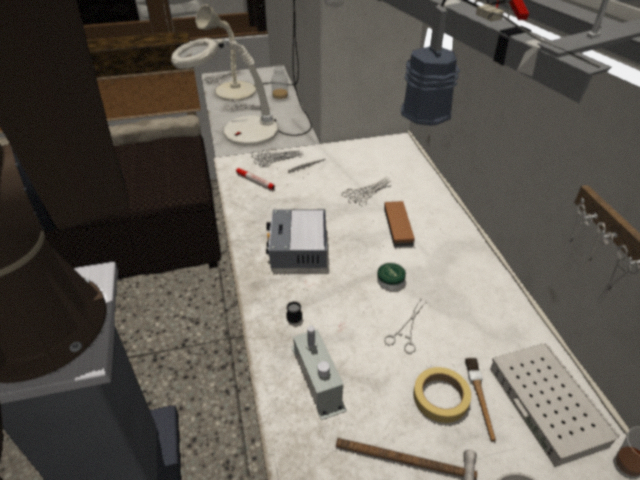

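The top view shows the case near (293,258), the loupe at (371,282) and the rack at (427,278). In the side view the rack is at (318,370), with the thin pin at (311,335) on its far (+y) side and the drift at (323,368). I'll enlarge crops of both.

```bash
python3 - <<'E'
from h import *
t=cv2.imread('pics/top0.png'); s=cv2.imread('pics/side0.png')
f=lambda i,x,y,w,h,k: cv2.resize(i[y:y+h,x:x+w],None,fx=k,fy=k,interpolation=cv2.INTER_CUBIC)
A=np.vstack([f(t,250,220,100,75,4),f(t,365,255,100,50,4)][:2])  # 400x300,400x200
B=np.vstack([f(s,262,200,80,80,4)[:300],f(s,280,320,80,100,4)[:400]])
B=cv2.copyMakeBorder(B,0,0,0,0,cv2.BORDER_CONSTANT)
H=max(A.shape[0],B.shape[0]); p=lambda i:cv2.copyMakeBorder(i,0,H-i.shape[0],0,0,cv2.BORDER_CONSTANT)
o=np.hstack([p(A),p(B)])[:600]; print(o.shape); cv2.imwrite('pics/crop0.png',o)
E
```

```text
(600, 720, 3)
```

View pics/crop0.png

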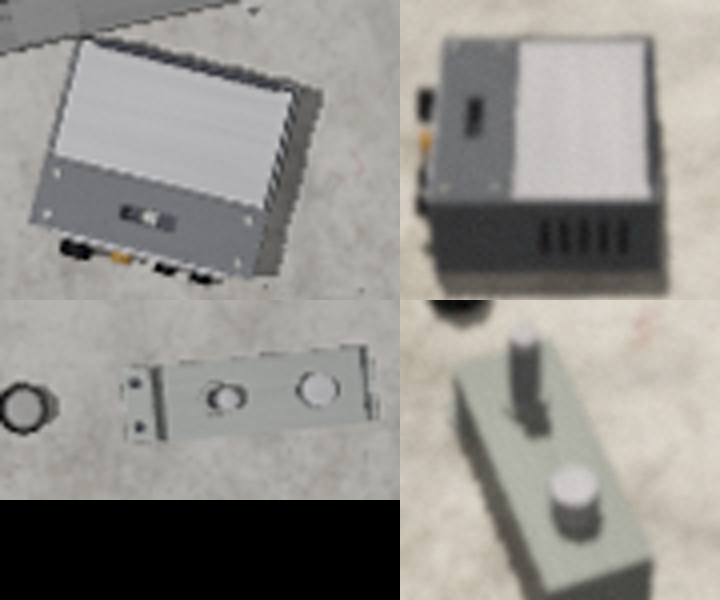

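The crops show the pin top at top px (422.5,279.7) and side px (310.7,329), so it is in the +y hole. The slot middle is at top (287,274.5) and side (280.7,229.5). The drift top is at top (445,277.5) and side (323.7,366).

```bash
python3 - <<'E'
from h import *
t=load('top0'); s=load('side0'); h=.4
T=lambda U,V,x,y:(t,x+U/4-h,y+V/4-h); S=lambda U,V,x,y:(s,x+U/4-h,y+V/4-h)
pr=lambda n,a,b,z:print(n,tri(a,b).round(1),plane(*a,z).round(1),plane(*b,z).round(1))
pr('pin top',T(230,399-300,365,255),S(123,36,280,320),106+4)
pr('drift top',T(320,390-300,365,255),S(175,185,280,320),80)
pr('slot',T(148,218,250,220),S(75,118,262,200),60)
pr('slot+y',T(120,212,250,220),S(77,98,262,200),60)
pr('slot-y',T(176,226,250,220),S(72,137,262,200),60)
# case corners top: front-left, front-right
pr('caseFL',T(32,220,250,220),S(44,38,262,200),60)
pr('caseFR',T(250,276,250,220),S(30,198,262,200),60)
print('rack +y end',plane(*T(160,405-300,365,255),58),'-y end',plane(*T(367,382-300,365,255),58))
print('rack corners',[plane(*T(a,b-300,365,255),58).round(1) for a,b in((152,367),(166,440),(363,347),(374,417))])
print('loupe',plane(*T(24,410-300,365,255),36))
# slot line dir
E
```

```text
pin top [ 533.1 -233.4  114.2] [ 534.1 -234.3  110. ] [ 532.8 -229.9  110. ]
drift top [ 541.  -295.7   85.1] [ 541.4 -296.8   80. ] [ 541.5 -292.2   80. ]
slot [538.6 109.6  63.1] [539.2 109.7  60. ] [538.6 113.3  60. ]
slot+y [542.6 127.8  62.7] [542.7 128.   60. ] [543. 131.  60.]
slot-y [533.7  91.2  64.9] [534.5  91.3  60. ] [533.8  97.   60. ]
caseFL [534.5 184.6  65.9] [536. 185.  60.] [533.8 192.4  60. ]
caseFR [502.   42.5  67.7] [503.3  42.5  60. ] [501.5  51.1  60. ]
rack +y end [ 529.29200783 -197.48535322   58.        ] -y end [ 547.55840673 -331.76700052   58.        ]
rack corners [array([ 553.8, -191.9,   58. ]), array([ 506.7, -201.8,   58. ]), array([ 570.2, -328.9,   58. ]), array([ 525. , -336.6,   58. ])]
loupe [ 523.81507726 -110.98212771   36.        ]
```

```bash
python3 -m handwheel '[[[30,34,0],[0,0,-0.02],120],[[60,67,0],[0,0,-0.04],120],[[90,101,0],[0,0,-0.06],120],[[120,135,0],[0,0,-0.08],120],[[148,166,0],[0,0,-0.09],120],[[176,198,0],[0,0,-0.1],120],[[204,229,0],[0,0,-0.12],120],[[232,261,0],[0,0,-0.14],120],[[260,292,0],[0,0,-0.16],120],[[288,324,0],[0,0,-0.168],120]]'; python3 -m handwheel '[[[25,28,0],[0,0,0],120],[[45,51,0],[0,0,0],120],[[56,62,0],[0,0,0],120],[[58,65,0],[0,0,0],120],[[58,65,0],[0,0,0],120],[[58,65,0],[0,0,0],120]]'; python3 -c "
from h import *
c=cap('wrist','w1'); print(bot.state()['tool_pos'],bot.state()['contact_force'],bot.state()['qpos'])
print([proj(c,p).round(0) for p in ((534,-233,110),(534,-233,62),(541,-296,82))])"
```

```text
time: 0.98
tool_pos: [466.1, -308.9, 211.7]
tcp_rot: [[0.992, 0.124, -0.0], [0.124, -0.992, 0.0], [-0.0, -0.0, -1.0]]
contact_force: [1.5, -0.8, -0.0]
grip_width: 45.1
grasp_force: 0.0
time: 1.48
tool_pos: [522.6, -246.1, 211.5]
tcp_rot: [[0.992, 0.126, -0.001], [0.126, -0.992, 0.0], [-0.001, -0.0, -1.0]]
contact_force: [-0.4, -0.1, -0.8]
grip_width: 45.1
grasp_force: 0.0
[ 522.37913628 -246.45901886  211.56496501] [-0.72375556  0.39926206  0.18569116] [-4.93154358e-01  3.79628214e-01  1.76586689e+00 -2.86530788e-04
  9.96517448e-01  9.52512632e-01]
[array([305., 211.]), array([307., 198.]), array([385., 204.])]
```

View pics/w1.png

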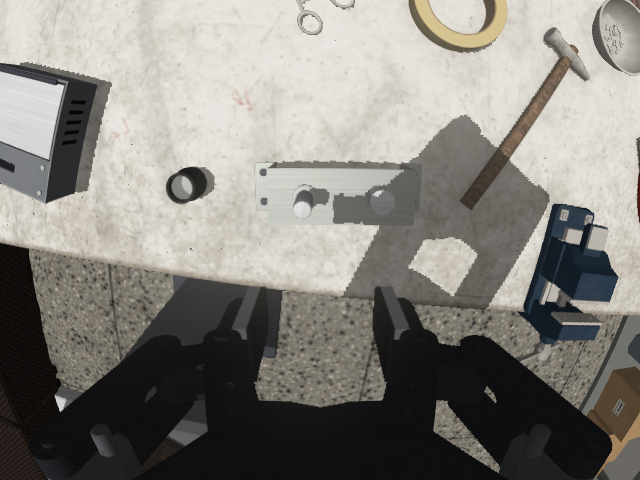

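The wrist picture shows the pin top at about (303,211) and the drift at (382,202), within a few px of the prediction. I'll move over the pin, lower the tool, and refine from two wrist views.

```bash
python3 -m handwheel '[[[4,4,-15],[0,0,0],120],[[8,8,-30],[0,0,0],120],[[11,12,-40],[0,0,0],120],[[11.5,13,-40],[0,0,0],120],[[11.5,13,-40],[0,0,0],120],[[11.5,13,-40],[0,0,0],120]]'; python3 - <<'E'
from h import *
c=cap('wrist','w2'); print(bot.state()['tool_pos'],[proj(c,p).round(1) for p in ((534,-233,110),(541,-296,82))])
f=lambda i,x,y,w,h,k: cv2.resize(i[y:y+h,x:x+w],None,fx=k,fy=k,interpolation=cv2.INTER_CUBIC)
a=f(cv2.imread('pics/w1.png'),250,150,200,75,4); b=f(c['image'],250,150,200,75,4)
cv2.imwrite('pics/crop2.png',np.vstack([a,b]))
E
```

```text
time: 2.03
tool_pos: [534.6, -233.3, 172.3]
tcp_rot: [[0.992, 0.125, 0.0], [0.125, -0.992, -0.0], [0.0, 0.0, -1.0]]
contact_force: [0.0, -0.4, 0.1]
grip_width: 45.0
grasp_force: 0.0
[ 534.74534361 -233.35440085  172.45247029] [array([320.5, 245.7]), array([408.2, 234.5])]
```

View pics/crop2.png

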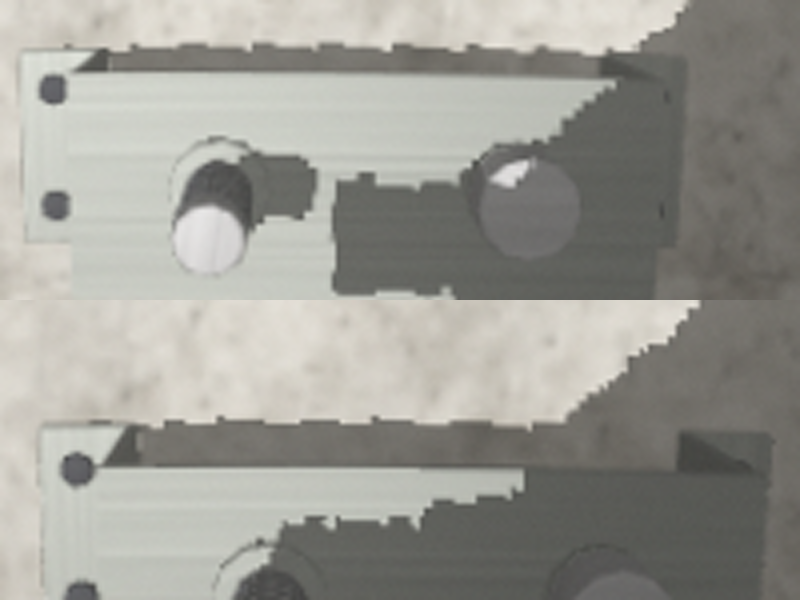

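In w1 the pin top disc is at (302.1,209.9) and the drift top at (382.1,202.1). The crop cut off the w2 discs, so I'll get those with code.

```bash
python3 - <<'E'
from h import *
a=load('w1'); b=load('w2')
for c,(x,y) in ((a,(302,210)),(b,(318,246))):
    d=c['depth']; D=d[y,x]; m=((abs(d-D)<5)).astype(np.uint8)
    n,l,st,ce=cv2.connectedComponentsWithStats(m); k=l[y,x]; print(D,st[k],ce[k],dep(c,x,y).round(1)); 
    u,v=ce[k]; c['p']=(u,v)
    print(dep(c,u,v).round(1), plane(c,u,v,110).round(1))
print(tri((a,302.1,209.9),(b,*b['p'])), tri((a,*a['p']),(b,*b['p'])))
s=bot.state();print(proj(a,(534,-233,110)))
# rack yaw from rack depth: points near z=58
from_w=[]
d=b['depth']
for v in range(150,330,2):
    for u in range(220,480,2):
        if d[v,u]>0:
            p=dep(b,u,v)
            if abs(p[2]-58)<4: from_w.append(p)
P=np.array(from_w); print(len(P),P.mean(0),cv2.minAreaRect(P[:,:2].astype(np.float32)))
E
```

```text
269.98346 [293 200  19  19 287] [301.83275261 208.66550523] [ 534.3 -230.7  109.7]
[ 535.3 -230.4  109.8] [ 535.4 -230.4  110. ]
237.42894 [306 231  21  24 401] [316.19700748 242.37905237] [ 533.2 -231.5  108.9]
[ 535.9 -230.   110.1] [ 535.9 -230.   110. ]
[ 530.87996961 -230.43860222   94.54128537] [ 533.91114805 -230.24645113  103.82954948]
[305.13155156 210.89382412]
2186 [ 539.7799274  -259.82171622   57.87604878] ((538.16943359375, -262.1575927734375), (50.834564208984375, 130.84521484375), 6.965906620025635)
```

```bash
python3 -m handwheel '[[[0,3,-15],[0,0,0],120],[[0,3,-30],[0,0,0],120],[[0,3,-45],[0,0,0],120],[[0,3,-60],[0,0,0],120],[[0,3,-75],[0,0,0],120],[[0,3,-84],[0,0,0],120],[[0,3,-86],[0,0,0],120],[[0,3,-86],[0,0,0],120],[[0,3,-86],[0,0,0],120]]' 50; python3 -m handwheel '[[[0,0,0],[0,0,0],160],[[0,0,0],[0,0,0],190],[[0,0,0],[0,0,0],220],[[0,0,0],[0,0,0],255],[[0,0,0],[0,0,0],255],[[0,0,0],[0,0,0],255],[[0,0,0],[0,0,0],255],[[0,0,0],[0,0,0],255]]' 60
```

```text
time: 2.83
tool_pos: [535.1, -230.1, 86.5]
tcp_rot: [[0.992, 0.125, 0.001], [0.125, -0.992, -0.0], [0.001, 0.001, -1.0]]
contact_force: [0.4, -0.4, -0.2]
grip_width: 45.0
grasp_force: 0.0
time: 3.5
tool_pos: [535.2, -230.1, 86.5]
tcp_rot: [[0.992, 0.125, 0.001], [0.125, -0.992, -0.001], [0.001, 0.001, -1.0]]
contact_force: [-1.0, -0.2, 6.2]
grip_width: 8.6
grasp_force: 58.7
```

Width 8.6 mm on a 14 mm grip is suspicious, so I'll look.

```bash
python3 - <<'E'
from h import *
c=cap('wrist','w3'); s=cap('side','s3')
f=lambda i,x,y,w,h,k: cv2.resize(i[y:y+h,x:x+w],None,fx=k,fy=k,interpolation=cv2.INTER_CUBIC)
p=proj(c,(534,-230,100)); q=proj(s,(534,-230,100)); print(p,q)
a=c['image'][60:460,120:520]; b=f(s['image'],260,280,100,100,4)
cv2.imwrite('pics/crop3.png',np.hstack([a,b]))
print(bot.state()['grip_width'],bot.state()['wrist_torque'])
E
```

```text
[321.1006531  300.58644697] [311.09684756 332.00405003]
8.868647655531703 [-0.03367331  0.08758198  0.02946187]
```

View pics/crop3.png

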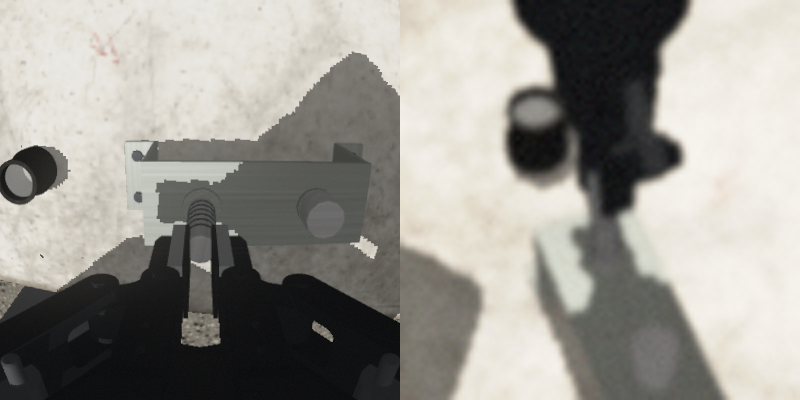

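The picture shows the pin centred between the pads at crop (200,230), collar visible at (203,195), so the grasp is good. Lifting now.

```bash
python3 -m handwheel '[[[0,0,2],[0,0,0],255],[[0,0,6],[0,0,0],255],[[0,0,14],[0,0,0],255],[[0,0,24],[0,0,0],255],[[0,0,36],[0,0,0],255],[[0,0,48],[0,0,0],255],[[0,0,60],[0,0,0],255],[[0,0,68],[0,0,0],255],[[0,0,70],[0,0,0],255],[[0,0,70],[0,0,0],255]]'; python3 - <<'E'
from h import *
cap('wrist','w4');s=bot.state(); print(s['contact_force'],s['wrist_torque'],s['grip_width'],s['tool_pos'])
E
```

```text
time: 4.43
tool_pos: [535.0, -230.0, 156.6]
tcp_rot: [[0.992, 0.126, 0.001], [0.126, -0.992, -0.001], [0.001, 0.001, -1.0]]
contact_force: [0.1, -0.0, -0.9]
grip_width: 8.8
grasp_force: 58.6
[-0.13473628  0.4369992  -0.81353628] [-0.09056694 -0.01469471  0.00144128] 9.062971453591931 [ 534.6333765  -229.78134954  155.88793778]
```

```bash
python3 -m handwheel '[[[0,8,0],[0,0,-0.02],255],[[0,24,0],[0,0,-0.05],255],[[0,48,0],[0,0,-0.09],255],[[0,73,0],[0,0,-0.13],255],[[0,98,0],[0,0,-0.17],255],[[0,123,0],[0,0,-0.21],255],[[0,148,0],[0,0,-0.25],255],[[0,173,0],[0,0,-0.29],255],[[0,198,0],[0,0,-0.33],255],[[0,223,0],[0,0,-0.35],255]]'; python3 -m handwheel '[[[0,22,0],[0,0,0],255],[[0,42,0],[0,0,0],255],[[0,60,0],[0,0,0],255],[[0,72,0],[0,0,0],255],[[0,80,0],[0,0,0],255],[[0,80,0],[0,0,0],255],[[0,80,0],[0,0,0],255],[[0,80,0],[0,0,0],255]]'; python3 - <<'E'
from h import *
c=cap('wrist','w5');s=bot.state(); print(s['contact_force'],s['tool_pos'],s['qpos'])
print(proj(c,(539,110,60)),proj(c,s['tool_pos']),proj(c,s['tool_pos']-[0,0,78]))
cv2.imwrite('pics/crop5.png',cv2.resize(c['image'][120:420,160:560],None,fx=2,fy=2,interpolation=cv2.INTER_CUBIC))
E
```

```text
time: 5.32
tool_pos: [534.0, -5.5, 154.9]
tcp_rot: [[0.974, -0.225, -0.001], [-0.225, -0.974, 0.0], [-0.001, 0.0, -1.0]]
contact_force: [-0.7, 0.4, 0.2]
grip_width: 8.9
grasp_force: 58.7
time: 5.98
tool_pos: [534.6, 72.5, 155.6]
tcp_rot: [[0.975, -0.223, -0.0], [-0.223, -0.975, -0.0], [-0.0, 0.0, -1.0]]
contact_force: [-0.1, 0.2, -1.7]
grip_width: 9.1
grasp_force: 58.7
[-0.05108421  0.17927629 -1.58591569] [534.63918813  72.40194106 155.60321305] [ 7.85293947e-02  3.94980945e-01  1.90818798e+00 -2.16293264e-04
  8.38586156e-01  1.87433529e+00]
[269.4887386  235.49529419] [321.71671399 285.13592356] [321.22295641 237.15365772]
```

View pics/crop5.png

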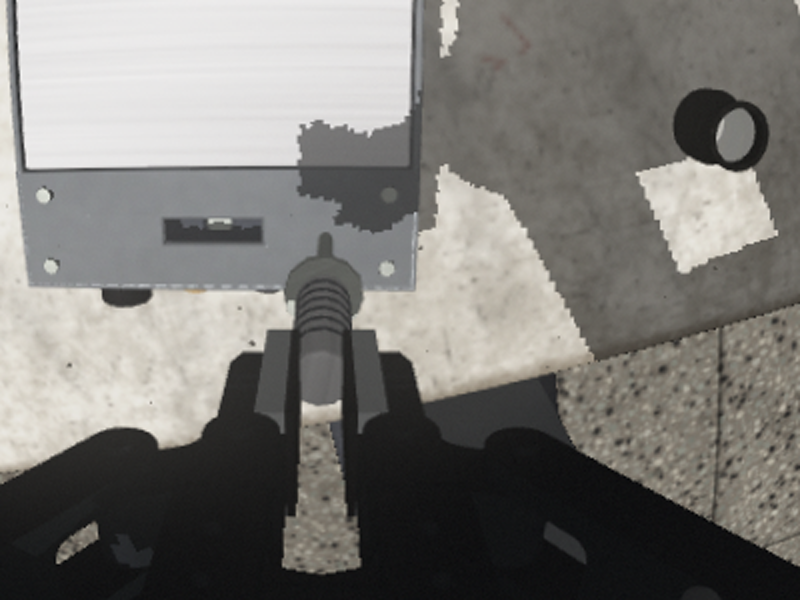

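The picture shows the slot in the crop from x 163 to 264 and y 218 to 244, and the pin tip at (325,235). A pale 10 mm wide patch inside the slot at (221,223) may be the button.

```bash
python3 - <<'E'
from h import *
c=load('w5'); g=lambda U,V:(c,160+U/2-.25,120+V/2-.25)
S=plane(*g(213.5,231),60); e1=plane(*g(163,231),60); e2=plane(*g(264,231),60)
print('slot',S,e1,e2,np.linalg.norm(e1-e2))
y=(e1-e2)/np.linalg.norm(e1-e2); x=np.array([y[1],-y[0],0]); print('yaw',np.degrees(np.arctan2(-y[0],y[1])))
for z in (44,39):
    for U in (208,221,234):
        P=plane(*g(U,223),z); print(z,U,(P-S)@y,(P-S)@x)
print('tip',plane(*g(325,236),79))
s0=load('w4')
for p in ((208,222),(221,223),(234,222),(190,228)): print(p,dep(*g(*p)), c['image'][120+p[1]//2,160+p[0]//2])
t=load('top0'); P=plane(t,250+148/4-.4,220+217/4-.4,39); print('top spot',(P-S)@y,(P-S)@x)
E
```

```text
slot [539.67348056 112.10144461  60.        ] [543.89367545 130.49870727  60.        ] [535.53649683  94.06352946  60.        ] 37.381340487443985
yaw -12.918539605058632
44 208 4.444220841833007 -1.6000162129421203
44 221 -0.6393053147991636 -1.6054026249572453
44 234 -5.699004453869806 -1.6100563572679882
39 208 5.238546299621373 -3.0492318102792986
39 221 0.06209728460465428 -3.054716681668126
39 234 -5.090089173716737 -3.0594554805437864
tip [534.49573467  71.7313745   79.        ]
(208, 222) [538.37454497 117.68492239  39.43597634] [153 159 157]
(221, 223) [536.8193623  112.75711941  39.43556122] [101 104 103]
(234, 222) [537.08408062 106.90053523  43.47424372] [94 89 88]
(190, 228) [538.53430404 124.46323727  43.11375821] [63 62 62]
top spot -1.1213801848096887 0.6243276427152731
```

```bash
python3 - <<'E'
from h import *
c=load('w5'); S=np.array([539.67,112.1,60]); a=np.radians(-12.92); y=np.array([-np.sin(a),np.cos(a),0]); x=np.array([np.cos(a),np.sin(a),0])
for v in (230,231,232,233,234,236,238):
    print(v,' '.join('%.0f/%.0f'%((dep(c,u,v)-S)@y,dep(c,u,v)[2]) for u in range(240,294,2)))
E
```

```text
230 19/60 18/58 20/44 18/44 17/44 15/45 14/43 12/43 10/44 9/45 7/43 6/43 5/39 3/38 2/39 0/38 -1/39 -3/39 -5/44 -7/45 -8/44 -10/43 -11/44 -13/44 -14/44 -16/44 -19/60
231 20/60 18/59 20/43 18/45 17/44 15/43 14/44 12/43 11/43 9/44 7/44 6/43 5/39 3/40 2/39 0/39 -1/38 -3/38 -5/45 -7/44 -8/45 -10/43 -11/43 -13/44 -14/44 -16/44 -19/61
232 20/60 19/58 20/44 19/43 17/44 15/44 14/43 12/45 11/44 9/43 7/44 6/43 5/39 3/40 2/38 0/38 -1/39 -3/39 -5/45 -7/44 -8/43 -10/44 -11/43 -13/44 -14/43 -16/43 -19/60
233 20/59 19/58 20/43 19/43 17/45 15/44 14/44 12/43 11/44 9/43 7/44 6/42 5/39 3/40 2/38 0/38 -1/38 -3/39 -5/44 -7/44 -8/43 -10/43 -11/43 -13/44 -14/44 -16/43 -19/61
234 20/61 18/59 20/43 18/45 17/43 16/43 14/42 12/44 10/45 9/44 7/45 6/43 10/7 4/38 2/39 0/39 -1/39 -3/39 -5/44 -7/43 -8/44 -10/46 -11/44 -13/43 -14/44 -16/43 -19/60
236 20/60 18/60 20/43 19/44 17/44 15/45 14/44 12/44 11/45 9/44 8/44 6/43 4/44 3/44 2/42 -0/43 -2/44 -3/44 -5/43 -7/44 -8/44 -10/44 -11/43 -13/44 -14/45 -16/44 -19/61
238 20/60 19/59 20/44 19/45 17/43 16/44 14/44 13/42 11/43 9/44 8/44 6/44 4/44 3/43 2/43 -0/44 -2/44 -3/45 -5/44 -7/45 -8/46 -10/44 -11/44 -39/318 -14/44 -16/43 -19/60
```

The depth map shows the hole at slot y of about -4 to +5, close to the middle. I'll move over it and check the alignment before entering.

```bash
python3 -m handwheel '[[[1,8,0],[0,0,0],255],[[3,20,0],[0,0,0],255],[[4,32,0],[0,0,0],255],[[5.2,39,0],[0,0,0],255],[[5.2,40.3,0],[0,0,0],255],[[5.2,40.3,-6],[0,0,0],255],[[5.2,40.3,-12],[0,0,0],255],[[5.2,40.3,-13],[0,0,0],255],[[5.2,40.3,-13],[0,0,0],255],[[5.2,40.3,-13],[0,0,0],255]]'; python3 - <<'E'
from h import *
c=cap('wrist','w6');s=bot.state(); print(s['contact_force'],s['tool_pos'])
p=proj(c,(539.7,112.1,60)).astype(int); t=cap('top','t6')
cv2.imwrite('pics/crop6.png',cv2.resize(c['image'][p[1]-40:p[1]+60,p[0]-65:p[0]+65],None,fx=6,fy=6,interpolation=cv2.INTER_CUBIC)); print(p)
E
```

```text
time: 6.87
tool_pos: [539.7, 113.2, 142.4]
tcp_rot: [[0.975, -0.223, -0.001], [-0.223, -0.975, -0.0], [-0.0, 0.0, -1.0]]
contact_force: [0.5, 0.2, -0.6]
grip_width: 8.8
grasp_force: 58.7
[-0.17251819 -0.2786924  -0.65076393] [539.81770251 113.25307843 142.63069161]
[322 234]
```

View pics/crop6.png

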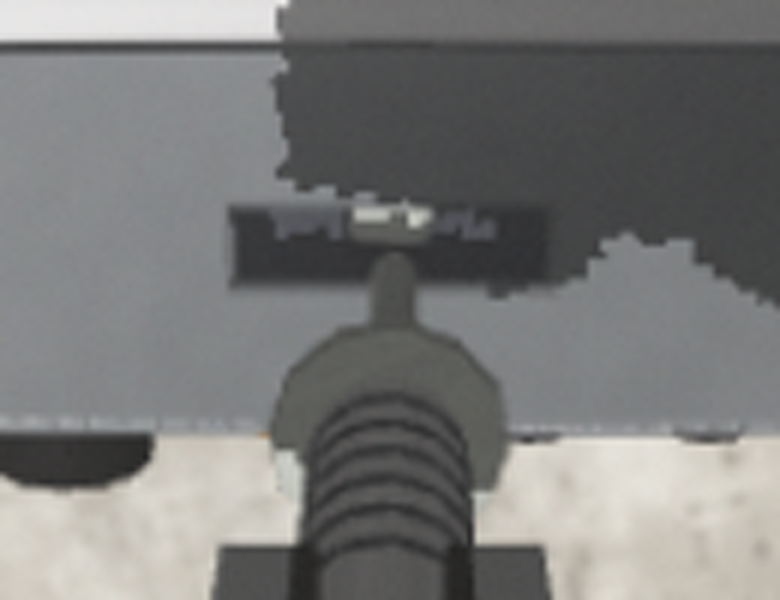

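The slot spans crop x 232 to 548 and y 206 to 287. The tip at (393,272) is within about 0.5 mm of the line and centred over the pale button patch (391). I'll enter and feel.

```bash
python3 -m handwheel '[[[0.4,0,-2],[0,0,0],255],[[0.4,0,-4],[0,0,0],255],[[0.4,0,-6],[0,0,0],255],[[0.4,0,-8],[0,0,0],255],[[0.4,0,-10],[0,0,0],255],[[0.4,0,-12],[0,0,0],255],[[0.4,0,-14],[0,0,0],255],[[0.4,0,-16],[0,0,0],255],[[0.4,0,-17],[0,0,0],255],[[0.4,0,-17],[0,0,0],255]]'; python3 -m handwheel '[[[0,0,-0.5],[0,0,0],255],[[0,0,-1],[0,0,0],255],[[0,0,-1.5],[0,0,0],255],[[0,0,-2],[0,0,0],255],[[0,0,-2.5],[0,0,0],255],[[0,0,-3],[0,0,0],255],[[0,0,-3],[0,0,0],255]]'
```

```text
time: 7.8
tool_pos: [540.1, 113.5, 125.4]
tcp_rot: [[0.975, -0.222, -0.0], [-0.222, -0.975, -0.0], [-0.0, 0.0, -1.0]]
contact_force: [-0.6, 0.1, -0.9]
grip_width: 8.8
grasp_force: 58.7
time: 8.38
tool_pos: [540.2, 113.5, 122.6]
tcp_rot: [[0.975, -0.222, -0.0], [-0.222, -0.975, 0.0], [-0.0, 0.0, -1.0]]
contact_force: [-1.3, 0.4, -0.7]
grip_width: 8.9
grasp_force: 58.7
```

```bash
python3 -m handwheel '[[[0,0,-0.4],[0,0,0],255],[[0,0,-0.8],[0,0,0],255],[[0,0,-1.2],[0,0,0],255],[[0,0,-1.6],[0,0,0],255],[[0,0,-1.6],[0,0,0],255]]';python3 -m handwheel '[[[0,0,-0.4],[0,0,0],255],[[0,0,-0.8],[0,0,0],255],[[0,0,-1.2],[0,0,0],255],[[0,0,-1.6],[0,0,0],255],[[0,0,-1.6],[0,0,0],255]]'
```

```text
time: 8.8
tool_pos: [540.2, 113.5, 121.0]
tcp_rot: [[0.975, -0.222, -0.0], [-0.222, -0.975, -0.0], [-0.0, 0.0, -1.0]]
contact_force: [-0.7, -0.6, -0.2]
grip_width: 9.1
grasp_force: 58.7
time: 9.22
tool_pos: [540.2, 113.5, 119.4]
tcp_rot: [[0.975, -0.222, -0.0], [-0.222, -0.975, 0.0], [-0.0, 0.0, -1.0]]
contact_force: [-0.3, -0.1, -0.6]
grip_width: 8.9
grasp_force: 58.7
```

```bash
python3 -m handwheel '[[[0,0,-0.5],[0,0,0],255],[[0,0,-1],[0,0,0],255],[[0,0,-1.5],[0,0,0],255],[[0,0,-2],[0,0,0],255],[[0,0,-2],[0,0,0],255]]';python3 -m handwheel '[[[0,0,-0.5],[0,0,0],255],[[0,0,-1],[0,0,0],255],[[0,0,-1.5],[0,0,0],255],[[0,0,-2],[0,0,0],255],[[0,0,-2],[0,0,0],255]]'
```

```text
time: 9.63
tool_pos: [540.2, 113.5, 117.4]
tcp_rot: [[0.975, -0.222, -0.0], [-0.222, -0.975, -0.0], [-0.0, 0.0, -1.0]]
contact_force: [1.1, -0.4, -1.1]
grip_width: 9.1
grasp_force: 58.7
time: 10.05
tool_pos: [540.4, 113.6, 115.6]
tcp_rot: [[0.975, -0.222, 0.0], [-0.222, -0.975, 0.0], [0.0, -0.0, -1.0]]
contact_force: [0.2, 0.3, 5.3]
grip_width: 9.1
grasp_force: 59.5
```

Contact is soft at 5.3 N, below plate level, so this is the button. Pressing on.

```bash
python3 -m handwheel '[[[0,0,-0.5],[0,0,0],255],[[0,0,-1],[0,0,0],255],[[0,0,-1.5],[0,0,0],255],[[0,0,-2],[0,0,0],255],[[0,0,-2.5],[0,0,0],255],[[0,0,-3],[0,0,0],255],[[0,0,-3],[0,0,0],255]]';python3 -m handwheel '[[[0,0,-0.4],[0,0,0],255],[[0,0,-0.8],[0,0,0],255],[[0,0,-1.2],[0,0,0],255],[[0,0,-1.6],[0,0,0],255],[[0,0,-2],[0,0,0],255],[[0,0,-2],[0,0,0],255]]'; python3 - <<'E'
from h import *
c=cap('wrist','w7'); s=cap('side','s7')
# hatch heights in side view
for q in ((575,90),(575,140),(590,110)):
    u,v=proj(s,(q[0],q[1],60)); print(dep(s,u,v).round(0))
E
```

```text
time: 10.63
tool_pos: [540.6, 113.6, 112.8]
tcp_rot: [[0.975, -0.222, 0.001], [-0.222, -0.975, 0.0], [0.001, -0.0, -1.0]]
contact_force: [-0.4, -0.7, 7.2]
grip_width: 8.8
grasp_force: 59.8
time: 11.13
tool_pos: [540.5, 113.6, 110.7]
tcp_rot: [[0.975, -0.222, 0.001], [-0.222, -0.975, 0.0], [0.001, -0.0, -1.0]]
contact_force: [-0.3, -0.4, 6.7]
grip_width: 8.9
grasp_force: 59.7
[570.  61.  86.]
[568.  99.  94.]
[ 410. -810.  849.]
```

```bash
python3 - <<'E'
from h import *
s=load('s7')
cv2.imwrite('pics/crop7.png',cv2.resize(s['image'][170:300,230:370],None,fx=4,fy=4,interpolation=cv2.INTER_CUBIC))
E
```

```text
(no output)
```

View pics/crop7.png

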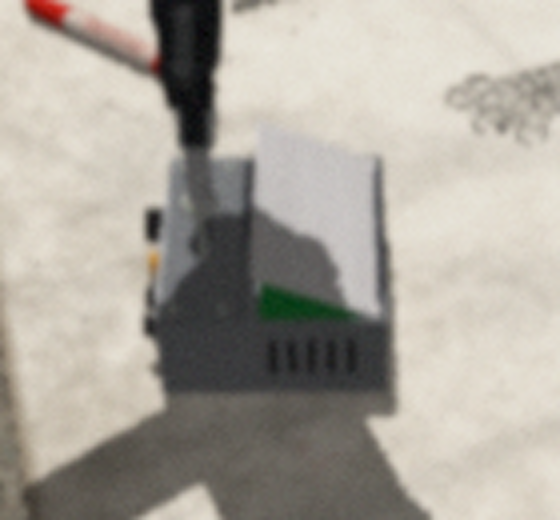

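The side view shows the hatch standing open, with the green interior visible at (300,305). I'll retract and carry the pin back, leaving first along the slot to stay clear of the hatch.

```bash
python3 -m handwheel '[[[0,0,3],[0,0,0],255],[[0,0,9],[0,0,0],255],[[0,0,17],[0,0,0],255],[[0,0,27],[0,0,0],255],[[0,0,37],[0,0,0],255],[[0,0,45],[0,0,0],255],[[0,0,48],[0,0,0],255],[[0,0,48],[0,0,0],255]]'; python3 -m handwheel '[[[-1,-6,0],[0,0,0],255],[[-5,-20,0],[0,0,0],255],[[-10,-42,0],[0,0,0],255],[[-15,-65,0],[0,0,0],255],[[-19,-88,0],[0,0,0.05],255],[[-20,-113,0],[0,0,0.1],255],[[-19,-138,0],[0,0,0.15],255],[[-17,-163,0],[0,0,0.2],255],[[-15,-188,0],[0,0,0.25],255],[[-13,-213,0],[0,0,0.3],255]]'; python3 -m handwheel '[[[2,-25,0],[0,0,0.025],255],[[4,-50,0],[0,0,0.05],255],[[6,-75,0],[0,0,0.05],255],[[7,-98,0],[0,0,0.05],255],[[8,-115,0],[0,0,0.05],255],[[8,-125,0],[0,0,0.05],255],[[8,-125,0],[0,0,0.05],255],[[8,-125,0],[0,0,0.05],255]]'
```

```text
time: 11.9
tool_pos: [540.8, 113.6, 159.6]
tcp_rot: [[0.975, -0.222, 0.002], [-0.222, -0.975, 0.0], [0.002, -0.001, -1.0]]
contact_force: [0.3, -0.3, 0.3]
grip_width: 9.0
grasp_force: 58.6
time: 12.73
tool_pos: [526.0, -101.6, 158.0]
tcp_rot: [[0.997, 0.078, -0.001], [0.078, -0.997, 0.0], [-0.001, -0.0, -1.0]]
contact_force: [0.8, -0.2, -0.8]
grip_width: 8.9
grasp_force: 58.7
time: 13.4
tool_pos: [534.3, -224.8, 158.0]
tcp_rot: [[0.992, 0.124, -0.001], [0.124, -0.992, 0.001], [-0.001, -0.001, -1.0]]
contact_force: [0.5, 0.8, -0.1]
grip_width: 8.8
grasp_force: 58.7
```

```bash
python3 -m handwheel '[[[0.8,-3,0],[0,0,0],255],[[0.8,-5.3,0],[0,0,0],255],[[0.8,-5.3,0],[0,0,0],255],[[0.8,-5.3,-5],[0,0,0],255],[[0.8,-5.3,-10],[0,0,0],255],[[0.8,-5.3,-15],[0,0,0],255],[[0.8,-5.3,-20],[0,0,0],255],[[0.8,-5.3,-25],[0,0,0],255],[[0.8,-5.3,-25],[0,0,0],255]]'; python3 -m handwheel '[[[0,0,-6],[0,0,0],255],[[0,0,-12],[0,0,0],255],[[0,0,-18],[0,0,0],255],[[0,0,-24],[0,0,0],255],[[0,0,-30],[0,0,0],255],[[0,0,-36],[0,0,0],255],[[0,0,-40],[0,0,0],255],[[0,0,-42],[0,0,0],255],[[0,0,-42],[0,0,0],255]]'
```

```text
time: 14.15
tool_pos: [535.4, -229.4, 132.2]
tcp_rot: [[0.992, 0.126, -0.002], [0.126, -0.992, 0.001], [-0.001, -0.001, -1.0]]
contact_force: [-0.3, 0.1, -1.3]
grip_width: 8.9
grasp_force: 58.7
time: 14.9
tool_pos: [535.8, -229.7, 91.0]
tcp_rot: [[0.992, 0.125, -0.001], [0.125, -0.992, 0.0], [-0.001, -0.0, -1.0]]
contact_force: [-0.6, -0.6, 0.9]
grip_width: 9.2
grasp_force: 58.7
```

```bash
python3 -m handwheel '[[[-0.5,-0.3,-1],[0,0,0],255],[[-0.5,-0.3,-2],[0,0,0],255],[[-0.5,-0.3,-3],[0,0,0],255],[[-0.5,-0.3,-3],[0,0,0],255]]'; python3 -m handwheel '[[[0,0,-0.5],[0,0,0],255],[[0,0,-1],[0,0,0],255],[[0,0,-1],[0,0,0],255],[[0,0,-1],[0,0,0],255]]'
```

```text
time: 15.23
tool_pos: [535.5, -230.1, 88.5]
tcp_rot: [[0.992, 0.125, 0.0], [0.125, -0.992, -0.0], [0.0, 0.0, -1.0]]
contact_force: [-0.9, -0.2, -1.2]
grip_width: 8.8
grasp_force: 58.7
time: 15.57
tool_pos: [535.5, -230.1, 87.5]
tcp_rot: [[0.992, 0.125, 0.0], [0.125, -0.992, 0.0], [0.0, -0.0, -1.0]]
contact_force: [0.0, -0.6, -1.2]
grip_width: 8.7
grasp_force: 58.7
```

```bash
python3 -m handwheel '[[[0,0,-0.4],[0,0,0],255],[[0,0,-0.8],[0,0,0],255],[[0,0,-0.8],[0,0,0],255],[[0,0,-0.8],[0,0,0],255]]'; python3 -m handwheel '[[[0,0,-0.3],[0,0,0],255],[[0,0,-0.3],[0,0,0],255],[[0,0,-0.3],[0,0,0],255]]'
```

```text
time: 15.9
tool_pos: [535.5, -230.1, 86.7]
tcp_rot: [[0.992, 0.125, -0.0], [0.125, -0.992, 0.0], [-0.0, -0.0, -1.0]]
contact_force: [-0.2, 0.3, -0.8]
grip_width: 9.1
grasp_force: 58.7
time: 16.15
tool_pos: [535.6, -230.1, 86.5]
tcp_rot: [[0.992, 0.125, 0.0], [0.125, -0.992, -0.0], [0.0, 0.0, -1.0]]
contact_force: [-0.2, 0.6, 3.1]
grip_width: 8.8
grasp_force: 59.2
```

Seated, with 3 N just touching. Releasing gently and withdrawing straight up.

```bash
python3 -m handwheel '[[[0,0,0],[0,0,0],225],[[0,0,0],[0,0,0],215],[[0,0,0],[0,0,0],205],[[0,0,0],[0,0,0],190],[[0,0,0],[0,0,0],170],[[0,0,0],[0,0,0],145],[[0,0,0],[0,0,0],120],[[0,0,0],[0,0,0],120],[[0,0,0],[0,0,0],120]]'; python3 -m handwheel '[[[0,0,4],[0,0,0],120],[[0,0,14],[0,0,0],120],[[0,0,28],[0,0,0],120],[[0,0,44],[0,0,0],120],[[0,0,60],[0,0,0],120],[[0,0,76],[0,0,0],120],[[0,0,90],[0,0,0],120],[[0,0,96],[0,0,0],120],[[0,0,96],[0,0,0],120],[[0,0,96],[0,0,0],120]]'; python3 -m handwheel '[[[-8,-8,0],[0,0,0],120],[[-16,-16,0],[0,0,0],120],[[-24,-24,0],[0,0,0],120],[[-24,-24,0],[0,0,0],120],[[-24,-24,0],[0,0,0],120],[[-24,-24,0],[0,0,0],120]]'; python3 - <<'E'
from h import *
w=cap('wrist','w9'); s=cap('side','s9'); t=cap('top','t9')
p=proj(w,(534,-231,110)).astype(int); print(p, bot.state()['tool_pos'])
d=w['depth']; P=[]
for v in range(120,330):
    for u in range(220,470):
        if d[v,u]>0:
            q=dep(w,u,v)
            if np.hypot(q[0]-534.5,q[1]+231)<16 and q[2]>60: P.append(q)
P=np.array(P); print(len(P),'top z',np.percentile(P[:,2],[50,90,98]),P[P[:,2]>106].mean(0), 'collar',P[(P[:,2]<70)].mean(0))
r=cv2.resize
a=r(w['image'][p[1]-60:p[1]+40,p[0]-65:p[0]+65],(520,400)); b=r(s['image'][190:420,250:360],(191,400)) 
cv2.imwrite('pics/crop9.png',np.hstack([a,b]))
E
```

```text
time: 16.9
tool_pos: [535.5, -230.1, 86.4]
tcp_rot: [[0.992, 0.126, -0.0], [0.126, -0.992, 0.0], [-0.0, -0.0, -1.0]]
contact_force: [-0.1, 0.5, -0.1]
grip_width: 45.4
grasp_force: 0.0
time: 17.73
tool_pos: [535.5, -230.1, 182.6]
tcp_rot: [[0.992, 0.125, 0.001], [0.125, -0.992, -0.0], [0.001, 0.0, -1.0]]
contact_force: [0.3, -0.0, 0.5]
grip_width: 45.0
grasp_force: 0.0
time: 18.23
tool_pos: [511.3, -254.4, 182.2]
tcp_rot: [[0.992, 0.125, -0.0], [0.125, -0.992, 0.0], [-0.0, -0.0, -1.0]]
contact_force: [0.2, -0.3, 0.1]
grip_width: 44.9
grasp_force: 0.0
[289 202] [ 511.68197725 -253.98670682  182.34606948]
1224 top z [109.66369997 234.38360132 240.62443492] [ 526.56573424 -229.39470129  173.99494344] collar [ 539.05475201 -231.33658304   62.29899797]
```

View pics/crop9.png

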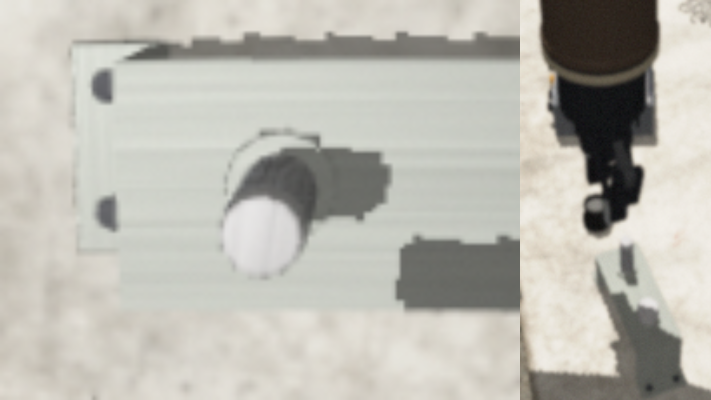

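The pin stands upright in the left hole: collar flat on the plate at z 62, top at 110, drift unmoved. I'll check the hatch by depth from the top camera and hand in.

```bash
python3 - <<'E'
from h import *
t=load('t9'); u,v=proj(t,(572,115,86)); h=dep(t,u,v); print(h)
if h[2]>72: print(bot.close_job())
E
```

```text
[572.09668564 115.20096797  82.64993006]
the job is handed in; nothing more can be done
None
```

The hatch is sprung open, the pin stands home and upright in its rack hole and is released, and the job is handed in at about 18 s with contact readings of about 7 N at most; I saw the drift and loupe still in place but did not check the marker and tin afterwards.

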